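Fit the cutting template over the stop pin

TASK

Fit the metal cutting template to the bar-cutting guide: lay it between the two fences, hole end away from the robot, so that it rests on top of the stop pin with its hole a little short of the pin, then slide it away from the robot until the hole drops over the pin by itself. Leave it lying flat on the board with the pin through its hole, and let go; be gentle - never press, shove or drop it hard against the guide - and leave the other things on the worktop where they are.

Things in the scene. Friction and masses are not known exactly. Their poses are not given: they have to be found in the camera images.
- guide: fixed cutting guide: wooden board 240 (x) x 140 x 20 mm. Origin: centre of its underside; x runs along the board, away from the robot, z up. Two aluminium fences along x stand 103 mm apart inside, upright for 12 mm above the board, then flaring outward at 45 degrees to about 20 mm above it
- slot (a point): middle of a short black slot on the board's top, 30 mm from the guide's origin in +x; axes as the guide's. A fixed upright steel stop pin, 10 mm thick, 7 mm high above the board, is clamped in the slot: on the guide's centre line, anywhere within 16 mm of this point along x. Where it stands differs every time and is not measured
- template: loose aluminium plate 150 (x) x 100 (y) x 5 mm, about 0.22 kg, flat on the worktop. Origin: centre of its underside; z up. It has one round 14 mm hole (toward +x) and an upright black bar to hold it by. Laid on the pin and let go, its +x part rests on the pin and its -x edge on the board; once the hole is over the pin that end drops 7 mm and the pin blocks further sliding
- hole (a point): centre of the template's 14 mm hole, on the plate's underside, 20 mm from the template's origin in +x; axes as the template's. With the template fitted this point is 20 mm above the guide's origin height
- bar (a point): middle of the top of the template's black grip bar, 60 mm above the plate's underside and 25 mm from the template's origin in -x; axes as the template's. The bar is 50 mm long (x), 14 mm thick (y) and rises 55 mm from the plate; a 2 to 6 N push on its -x end slides the template
- spice_jar: bystander, to be left alone: amber spice jar, 44 mm wide, 75 mm tall; origin: centre of its underside
- spatula: bystander, to be left alone: kitchen spatula lying flat, origin near its middle on the worktop
- cutter: bystander, to be left alone: round steel biscuit cutter, a ring 56 mm wide, 40 mm tall; origin: centre of its underside
- timer: bystander, to be left alone: white round kitchen timer, 64 mm wide, 42 mm tall; origin: centre of its underside
Mind the look-alikes: they are no part of the job. Leave any green or turquoise look-alike of the template alone.

How it is judged (in metres and radians):
On the way:
1. the template lies between the fences, resting on top of the pin, its hole not yet over it (x of hole in the frame of guide between -0.04 and 0.046 m and y of hole in the frame of guide between -0.003 and 0.003 m and z of hole in the frame of guide between 0.0225 and 0.031 m and angle between the y axis of template and the y axis of guide, either way round below 0.05 rad and angle between template's own z axis and vertical below 0.12 rad and contact force between template and guide above 0.5 N), for 0.2 s.
At the end, for the whole second after the job is handed in: Template released, hole end away from the robot, still and flat on the board (0.02 rad; underside at the hole 18 to 21.7 mm above the guide's origin), lengthways (0.05 rad), hole on the centre line within 4 mm and 10 to 50 mm ahead of the guide's origin: possible only with the pin through it (x of hole in the frame of guide between 0.01 and 0.05 m and y of hole in the frame of guide between -0.004 and 0.004 m and z of hole in the frame of guide between 0.018 and 0.0217 m and angle between the y axis of template and the y axis of guide, either way round below 0.05 rad and angle between template's own z axis and vertical below 0.02 rad and linear speed of template below 0.01 m/s and x of bar in the frame of guide below 0.01 m); the robot touches nothing.
It fails at once if the template is pressed, shoved or dropped on the guide with more than 25 N (contact force between template and guide above 25 N).
It fails at once if another thing on the worktop is moved more than 30 mm (distance of any of spice_jar, spatula, cutter, timer from where it was at the start of the episode above 0.03 m).
It also fails if it takes over 64 s, if anything falls off the work surface, if the arm or the gripper's body presses on something with over 40 N, if the wrist force passes 120 N, or if a joint passes its speed limit or range.

ROBOT

A 6-joint arm with a two-finger parallel gripper is mounted at the origin on the work surface. World frame = base frame: x ahead of the robot, y to its left, z up, the work surface at z = 0. Lengths are in m, angles in degrees, forces in N, time in s.
With the tool pointing down it reaches from about 0.25 to 0.725 m from the base axis. Payload 9.7 kg.
Tool frame: the origin (TCP) lies at the very end of the fingers, on their centre line; the grasp point (between the pads) lies 19 mm behind it; z points along the fingers, y is the direction in which the jaws open and shut (so a half turn about z gives the same grasp; the last joint's range is limited). The gripper opens to 85 mm and grips with 20 to 120 N. Pads are 22 mm wide; open, the fingers measure 114 mm over their backs; the gripper's body (76 mm by 85 mm) begins 54 mm behind the grasp point. The pads swing forward as they close: fully open they stand 13 mm farther back than shut.
Start: joints at [76.891, 4.979, 10.078, 95.1, 0, 90], TCP at [0.125, 0.536, 0.193] pointing down, gripper open.
Joint ranges: [-179.16, 179.16], [-48.56, 103.87], [-65.8, 70.77], [-126.05, 130.52], [-82.76, 87.17], [-180, 180]. Speed limits (degrees/s): [127.2, 127.2, 147.25, 180, 180, 180].

INTERFACE

Orientations are given as [roll, pitch, yaw] about the fixed x, y, z axes, in that order (R = Rz(yaw) Ry(pitch) Rx(roll)).
In Python, from workcell import bot gives the robot as it stands. The module is installed in compiled form; this text tells all that it offers.
- The arm moves only by the tool arm_command, never from a script. Its argument "increments" is a list of rows, each a list of 7 numbers: the gripper command: -1 is fully open, 1 is shut, values between are in proportion, then the shift along the tool's x, y, z in cm, then the turn, a rotation vector about the tool's x, y, z in degrees. In form: [[gripper, x, y, z, rx, ry, rz], ...]. A call has 1 to 10 rows; each row shifts and turns the commanded pose from where the row before left it, along the tool's axes as they then stand; what a row does not reach is not made up. A row lasts 1/8 s, in which the tool goes at most 62.5 mm and 10.7 degrees, less where a joint would pass 70% of its speed; a pose out of reach is approached as far as the arm can. A call is refused whole if a number of a shift passes 6.25 or a number of a turn 10.7, either way. A call with a gripper value outside its range is refused whole. The fingers move at their own pace and stop on an object; "grip_force" is the grip in N (left out, the last holds). Time passes only in rows, so rows that do not move let the fingers close. It gives the time, the measured TCP pose, the force and the opening at its end, in the units of the state.
- bot.get_obs(): the state, without advancing time (a new reading comes with each control period).
- bot.camera(name): name is "scene" or "side" or "wrist"; returns a dict with "color" (420x560x3 uint8, red, green, blue), "fx", "fy", "cx", "cy" (pixels), "origin" and "attitude" of the camera in the world. Camera axes: x right, y up, looking along -z (the intrinsics and any distortion apply to the point x, -y, -z); pixel columns grow to the right and rows downward; lengths in m; the calibration is good to about 2 mm. A picture is of the moment at which its call begins. There is no depth.
- bot.job_done(): hands the job in, once; it reports no verdict.
The state is a dict: "time": time; "q": joint angles; "qd": joint speeds; "joint_efforts": joint torques, N m; "ee_pos": TCP position; "tcp_rot": TCP orientation; "wrist_force": force on the tool from outside, world axes, zero at the start; "torque": the same for the moment, N m; "opening": finger opening in m.
Only numpy, scipy, OpenCV 4.12 (cv2) and the standard library are available. Lean on these libraries where they do the work, as an engineer would, in place of code of your own. Each camera call takes 0.05 s, during which the arm holds its last target. There are 200 camera calls.

## Working session

There is one attempt and no reset: what is moved stays moved. The work goes in short steps, Python scripts to look and compute and a tool call to move; the robot and the scene stay as the last step left them, time stands still between calls to the robot, and variables do not carry over. Pictures are saved under pics/ and viewed, about 8 in all and at most 12, crops included, and the job is handed in when it is done.

Besides the shell and the picture viewer there is one more tool, called after "Request:" by a JSON object that holds its "method" and its "body", one argument or row to a line. arm_command: Moves the arm, as the interface text tells. Its arguments: {"type":"object","properties":{"increments":{"type":"array"},"grip_force":{"type":"number"}},"required":["increments"]}

```bash
mkdir -p pics; ls; python3 - <<'E'
from workcell import bot
import cv2
print(bot.get_obs())
for n in ("scene","side","wrist"):
    c=bot.camera(n); print(n,{k:v for k,v in c.items() if k!="color"})
    cv2.imwrite(f"pics/{n}0.png",c["color"][:,:,::-1])
E
```

```text
pics
{'time': 0.0, 'q': array([7.68912354e+01, 5.00958806e+00, 1.00337221e+01, 9.50992747e+01,
       2.37608023e-04, 8.99996456e+01]), 'qd': array([ 0.1710582 , -0.00657051, -0.11024128, -0.01999795, -0.04342711,
        0.00235949]), 'joint_efforts': array([-2.02882962e-03, -5.20390463e+01,  4.64801931e+01,  1.63110526e-02,
       -2.15892840e-05,  3.09223090e-06]), 'ee_pos': array([0.12467454, 0.53539184, 0.19249105]), 'tcp_rot': array([-1.79924859e+02, -2.38072590e-04,  1.66891590e+02]), 'wrist_force': array([0.01055902, 0.55750033, 0.24999841]), 'torque': array([0.00317726, 0.02018567, 0.03666826]), 'opening': 0.08546095887842907}
scene {'fx': 502.8321375131783, 'fy': 502.8321375131783, 'cx': 273.48744256020814, 'cy': 208.24106473447003, 'origin': array([ 1.12571928, -0.06095886,  0.78106107]), 'attitude': array([39.42944729,  0.51138618, 82.74622419])}
side {'fx': 451.7392255477344, 'fy': 451.7392255477344, 'cx': 285.6345123503068, 'cy': 210.60929861770506, 'origin': array([-0.01180414, -0.59336814,  0.5468637 ]), 'attitude': array([ 58.63740481,   0.34452317, -42.76088732])}
wrist {'fx': 330.7229879029671, 'fy': 330.7229879029671, 'cx': 282.2144699208492, 'cy': 210.21625113296972, 'origin': array([0.04749426, 0.55332754, 0.37359173]), 'attitude': array([-1.78892365e+01, -1.38326893e-02,  7.69172169e+01])}
```

View pics/scene0.png

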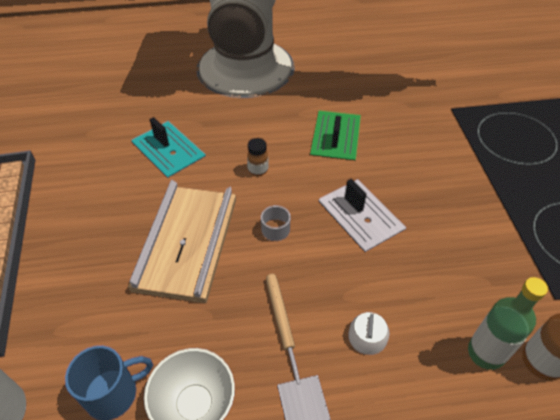

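View pics/side0.png

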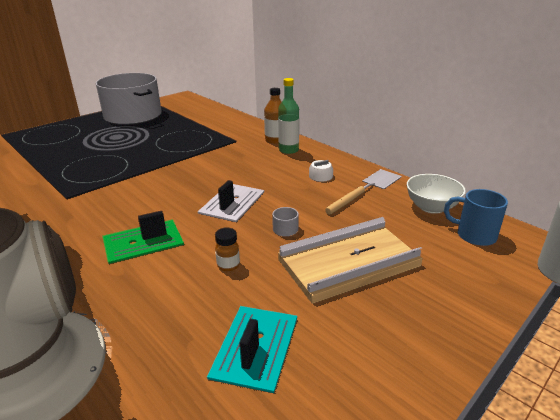

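The scene view shows the aluminium template near (362,213), with its hole at about (368,219), and the guide near (185,240). The turquoise and green plates are the look-alikes. I'll enlarge both to get corner positions.

```bash
cat > h.py <<'E'
import numpy as np, cv2
from scipy.spatial.transform import Rotation as R
def cam(c): return np.array(c["origin"]),R.from_euler("xyz",c["attitude"],degrees=True).as_matrix()
def ray(c,u,v,z):
    o,M=cam(c); d=M@np.array([(u-c["cx"])/c["fx"],-(v-c["cy"])/c["fy"],-1]); return o+d*(z-o[2])/d[2]
def proj(c,P):
    o,M=cam(c); p=(np.atleast_2d(P)-o)@M; return np.c_[c["cx"]+c["fx"]*p[:,0]/-p[:,2], c["cy"]-c["fy"]*p[:,1]/-p[:,2]]
E
python3 - <<'E'
import cv2,numpy as np
s=cv2.imread("pics/scene0.png")
a=cv2.resize(s[175:305,125:245],None,fx=4,fy=4,interpolation=cv2.INTER_CUBIC)
b=cv2.resize(s[170:255,310:410],None,fx=3.2,fy=3.2,interpolation=cv2.INTER_CUBIC)
o=np.zeros((520,800,3),np.uint8); o[:,:480]=a; o[:b.shape[0],480:800]=b
cv2.imwrite("pics/crop.png",o)
E
```

```text
(no output)
```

View pics/crop.png

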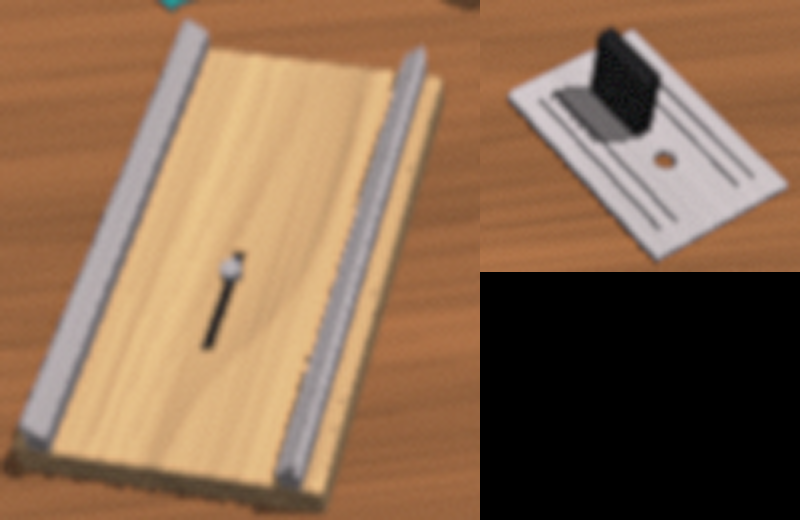

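```bash
cat > fit.py <<'E'
from h import *
from scipy.optimize import least_squares
def fit(obs,x0):
    # obs: list of (cam, local pts Nx3, px Nx2)
    def f(p):
        c,s=np.cos(p[2]),np.sin(p[2]); M=np.array([[c,-s,0],[s,c,0],[0,0,1]])
        return np.concatenate([(proj(k,np.array(L)@M.T+[p[0],p[1],0])-np.array(q)).ravel() for k,L,q in obs])
    r=least_squares(f,x0,loss="soft_l1"); return r.x,f(r.x).reshape(-1,2)
E
python3 - <<'E'
from fit import *
S={'fx':502.8321375131783,'fy':502.8321375131783,'cx':273.48744256,'cy':208.241064734,'origin':[1.12571928,-0.06095886,0.78106107],'attitude':[39.42944729,0.51138618,82.74622419]}
np.set_printoptions(precision=4,suppress=True)
g=[[-.12,.07,.02],[.12,.07,.02],[.12,-.0515,.02],[.12,.0515,.02],[-.12,.0515,.02],[-.12,-.0515,.02],[.03-.016,0,.02]]
gp=[[235.5,195],[205.5,298.5],[138,287.5],[193.75,295],[223.75,193.75],[176.75,188],[185,238.5]]
G,r=fit([(S,g[:6],gp[:6])],[.4,-.2,0]); print(G[:2],np.degrees(G[2]));print(r)
for u in [(185,238.5,.02),(176.7,262,.02),(183,242,.027)]:
    w=ray(S,*u)[:2]-G[:2]; c,s=np.cos(G[2]),np.sin(G[2]); print("local",w@[c,s],w@[-s,c])
t=[[-.075,-.05,.005],[.075,-.05,.005],[.075,.05,.005],[-.075,.05,.005],[.02,0,.005]]
tp=[[319.1,199.7],[365.3,251.6],[406.3,227.5],[357.5,179.7],[367.8,220]]
T,r=fit([(S,t,tp)],[.4,.2,.7]); print(T[:2],np.degrees(T[2]));print(r)
E
```

```text
[ 0.5514 -0.1622] -16.80787049598017
[[-0.444  -1.0841]
 [-0.444  -0.0493]
 [-0.8454  0.9668]
 [ 0.8284  1.9101]
 [ 2.3204 -0.9319]
 [-0.0412 -1.212 ]]
local 0.0030316612273245556 0.001102851591140549
local 0.056091276931190356 0.0007539688097159657
local 0.01608818741985372 0.0020653671608825376
[0.5281 0.1834] 25.127120716476973
[[-0.451  -0.1325]
 [ 0.3537 -0.527 ]
 [-0.0709  0.419 ]
 [ 0.093   0.1346]
 [ 0.0323  0.0993]]
```

View pics/wrist0.png

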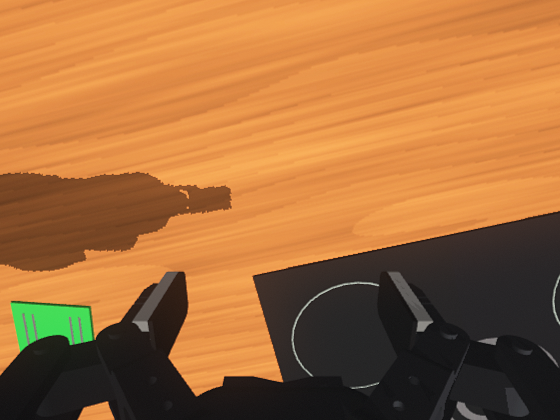

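Request:
{"method": "arm_command", "body": {
  "increments": [
    [-1,0,0,-0.57,0,0,3.7],
    [-1,-3.15,-2.73,-0.28,0,0,0],
    [-1,-3.15,-2.73,-0.28,0,0,0],
    [-1,-3.15,-2.73,-0.28,0,0,0],
    [-1,-3.15,-2.73,-0.28,0,0,0],
    [-1,-3.15,-2.73,-0.28,0,0,0],
    [-1,-3.15,-2.73,-0.28,0,0,0],
    [-1,-3.15,-2.73,-0.28,0,0,0],
    [-1,-3.15,-2.73,-0.28,0,0,0],
    [-1,-3.15,-2.73,-0.28,0,0,0]
  ]
}}

```text
time: 1.4
ee_pos: [0.3255, 0.2172, 0.2241]
tcp_rot: [180.0, 0.0, 163.2]
wrist_force: [0.3, -0.1, 0.5]
opening: 0.0855
```

Request:
{"method": "arm_command", "body": {
  "increments": [
    [-1,-3.15,-2.73,-0.28,0,0,0],
    [-1,-3.15,-2.73,-0.28,0,0,0],
    [-1,-3.15,-2.73,-0.28,0,0,0],
    [-1,-3.15,-2.73,-0.28,0,0,0],
    [-1,-3.15,-2.73,-0.28,0,0,0],
    [-1,-3.15,-2.73,-0.28,0,0,0],
    [-1,-3.15,-2.73,-0.28,0,0,0],
    [-1,-3.15,-2.73,-0.28,0,0,0],
    [-1,-3.15,-2.73,-0.28,0,0,0],
    [-1,-3.15,-2.73,-0.28,0,0,0]
  ]
}}

```text
time: 2.65
ee_pos: [0.5482, -0.1352, 0.2519]
tcp_rot: [180.0, -0.0, 163.2]
wrist_force: [0.1, 0.3, 0.2]
opening: 0.0852
```

Request:
{"method": "arm_command", "body": {
  "increments": [
    [-1,-3.15,-2.73,-0.28,0,0,0],
    [-1,0,0,0,0,0,0],
    [-1,0,0,0,0,0,0]
  ]
}}

```text
time: 3.02
ee_pos: [0.5697, -0.169, 0.2545]
tcp_rot: [180.0, -0.1, 163.2]
wrist_force: [-0.4, 0.4, 0.6]
opening: 0.0856
```

```bash
python3 - <<'E'
from workcell import bot
import cv2,pickle
print(bot.get_obs()["ee_pos"],bot.get_obs()["tcp_rot"])
c=bot.camera("wrist"); pickle.dump(c,open("w1.pkl","wb"))
im=c["color"][:,:,::-1]; cv2.imwrite("pics/w1.png",cv2.resize(im,None,fx=1.4,fy=1.4,interpolation=cv2.INTER_CUBIC))
E
```

```text
[ 0.56966835 -0.16897018  0.25450837] [ 1.79989102e+02 -5.58410069e-02  1.63171704e+02]
```

View pics/w1.png

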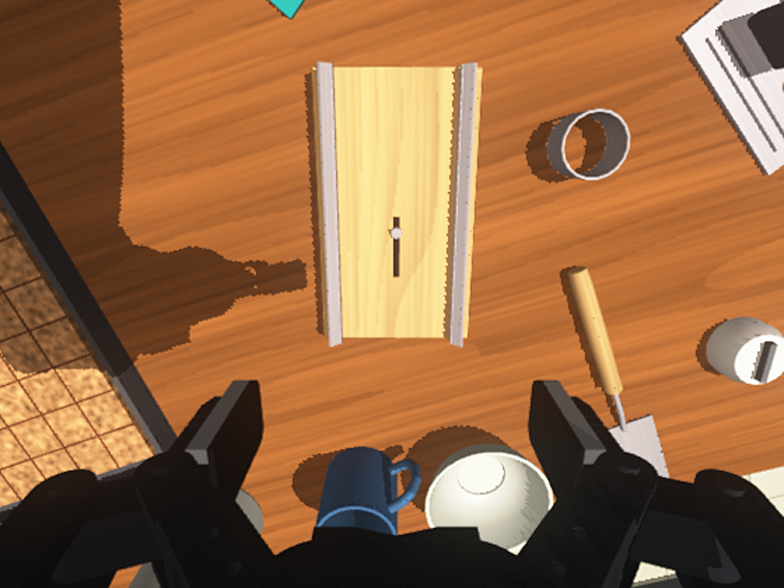

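```bash
python3 - <<'E'
from fit import *
import pickle
np.set_printoptions(precision=4,suppress=True)
c=pickle.load(open("w1.pkl","rb"))
im=cv2.cvtColor(c["color"],cv2.COLOR_RGB2HSV).astype(int)
for v in (60,120,160,200,230): # board = saturated yellow span of this row
    row=im[v,200:360]; m=(row[:,0]>16)&(row[:,0]<28)&(row[:,1]>60)&(row[:,2]>150)
    k=np.where(m)[0]+200; print(v,k.min(),k.max(), "segments",[int(x) for x in k[np.where(np.diff(k)>2)[0]]],[int(x) for x in k[np.where(np.diff(k)>2)[0]+1]])
g=np.array([[-.12,-.0515,.02],[-.12,.0515,.02],[.12,-.0515,.02],[.12,.0515,.02],[-.12,.07,.02],[.12,.07,.02]])
gp=np.array([[333,66],[457,67],[343,339],[450,338],[483,67],[467,338]])/1.4
for n in (4,6):
    G,r=fit([(c,g[:n],gp[:n])],[.55,-.16,-.29]); print(G[:2],np.degrees(G[2]),r.tolist())
    for u in [(396,217,.02),(396,277,.02),(396,233,.027)]:
        w=ray(c,u[0]/1.4,u[1]/1.4,u[2])[:2]-G[:2]; a,s=np.cos(G[2]),np.sin(G[2]); print("local",w@[a,s],w@[-s,a])
E
```

```text
60 239 343 segments [322] [340]
120 241 340 segments [320] [337]
160 242 337 segments [280, 320] [286, 335]
200 244 335 segments [318] [333]
230 245 333 segments [317] [331]
[ 0.5506 -0.1622] -16.552368493863614 [[-0.6930428814115146, 0.5655629435246894], [1.1034893568240136, -0.554642270134849], [0.2730142134211633, -0.16529703455540812], [-0.529454330284068, 0.19984434111879068]]
local 0.002143017968226696 0.00012488242243173037
local 0.05787455173938883 -8.219789814903778e-05
local 0.015298691797710848 5.17835960987743e-05
[ 0.5507 -0.1621] -16.782589261587137 [[-0.17863259514501806, 0.39055825619725937], [1.6163696000372738, -0.32928809986901797], [-0.0037518778135847697, -0.286275158997654], [-0.807024382440261, 0.35925965498063306], [-0.7317407370177307, -0.33028639160667694], [0.6280184227794621, 0.34691599672078155]]
local 0.0021154676075751874 2.1559658825399246e-05
local 0.0578473835500021 3.841586297443576e-05
local 0.015271328955000111 1.3222302238352427e-06
```

Request:
{"method": "arm_command", "body": {
  "increments": [
    [-1,0,0,0,0,0,-10.5],
    [-1,0,0,0,0,0,-10.5],
    [-1,0,0,0,0,0,-10.5],
    [-1,0,0,0,0,0,-10.4],
    [-1,0,0,0,0,0,0],
    [-1,-1.09,4.21,1.3,0,0,0],
    [-1,-1.09,4.21,1.3,0,0,0],
    [-1,-1.09,4.21,1.3,0,0,0],
    [-1,-1.09,4.21,1.3,0,0,0],
    [-1,-1.09,4.21,1.3,0,0,0]
  ]
}}

```text
time: 4.32
ee_pos: [0.5292, 0.0463, 0.1899]
tcp_rot: [-180.0, 0.0, -155.2]
wrist_force: [1.1, 0.1, 1.2]
opening: 0.0852
```

Request:
{"method": "arm_command", "body": {
  "increments": [
    [-1,-1.09,4.21,1.3,0,0,0],
    [-1,-1.09,4.21,1.3,0,0,0],
    [-1,-1.09,4.21,1.3,0,0,0],
    [-1,0,0,0,0,0,0],
    [-1,0,0,0,0,0,0]
  ]
}}

```text
time: 4.95
ee_pos: [0.5058, 0.1729, 0.1513]
tcp_rot: [-180.0, 0.0, -155.0]
wrist_force: [0.1, -0.1, -0.5]
opening: 0.0854
```

```bash
python3 - <<'E'
from workcell import bot
import cv2,pickle
print(bot.get_obs()["ee_pos"],bot.get_obs()["tcp_rot"])
c=bot.camera("wrist"); pickle.dump(c,open("w2.pkl","wb"))
im=c["color"][:,:,::-1]; cv2.imwrite("pics/w2.png",cv2.resize(im,None,fx=1.4,fy=1.4,interpolation=cv2.INTER_CUBIC))
E
```

```text
[0.50582075 0.17285246 0.15130016] [-1.79983146e+02  2.20368191e-02 -1.55003237e+02]
```

View pics/w2.png

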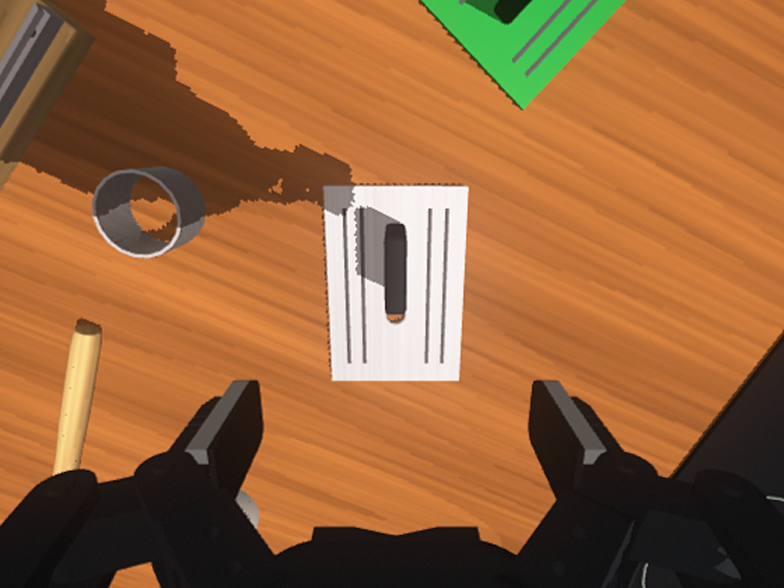

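```bash
python3 - <<'E'
from fit import *
import pickle
c=pickle.load(open("w2.pkl","rb"))
g=np.array([[-.075,-.05,.005],[-.075,.05,.005],[.075,.05,.005],[.075,-.05,.005]])
gp=np.array([[323,186],[468,186],[460,381],[332,381]])/1.4
T,r=fit([(c,g,gp)],[.53,.18,.44]); a=T[2]
print(T,np.degrees(a),r.tolist(),"bar",T[:2]-.025*np.array([np.cos(a),np.sin(a)]))
E
```

```text
[0.52661904 0.18358325 0.43861384] 25.130721891998565 [[0.15189104126611142, 0.38051150218663565], [-0.046506619530646276, 0.17249314045213282], [-0.6474412416258701, -0.5002785323135299], [0.46868515121187215, -0.3132858824324103]] bar [0.50398551 0.17296613]
```

Request:
{"method": "arm_command", "body": {
  "increments": [
    [-1,0.16,0.05,1.5,0,0,0],
    [-1,0,0,2.3,0,0,0],
    [-1,0,0,2.3,0,0,0],
    [-1,0,0,2.3,0,0,0],
    [-1,0,0,1.8,0,0,0],
    [-1,0,0,1.2,0,0,0],
    [-1,0,0,0.7,0,0,0],
    [-1,0,0,0,0,0,0]
  ],
  "grip_force": 60
}}

```text
time: 6.0
ee_pos: [0.5044, 0.1725, 0.0298]
tcp_rot: [-180.0, -0.0, -154.9]
wrist_force: [0.5, 0.3, 0.4]
opening: 0.0856
```

Request:
{"method": "arm_command", "body": {
  "increments": [
    [1,0,0,0,0,0,0],
    [1,0,0,0,0,0,0],
    [1,0,0,0,0,0,0],
    [1,0,0,0,0,0,0],
    [1,0,0,0,0,0,0],
    [1,0,0,0,0,0,0],
    [1,0,0,0,0,0,0]
  ],
  "grip_force": 60
}}

```text
time: 6.88
ee_pos: [0.5044, 0.1726, 0.0299]
tcp_rot: [180.0, 0.0, -154.9]
wrist_force: [0.5, 0.1, -0.1]
opening: -0.0001
```

```bash
python3 - <<'E'
from workcell import bot
import cv2,pickle,numpy as np
o=bot.get_obs(); print(o["opening"],o["time"])
b=bot.camera("side")
from h import proj
u,v=proj(b,[.504,.173,.03])[0].astype(int); print(u,v)
b=b["color"][:,:,::-1]
w=bot.camera("wrist")["color"][:,:,::-1]
x0,y0=max(u-65,0),max(v-70,0); z=cv2.resize(b[y0:y0+110,x0:x0+130],(400,338),interpolation=cv2.INTER_CUBIC)
z2=cv2.resize(w[130:420,110:450],(400,341),interpolation=cv2.INTER_CUBIC)
cv2.imwrite("pics/g.png",np.hstack([z,z2[:338]]))
E
```

```text
-0.00012430438724274462 6.875
225 196
```

View pics/g.png

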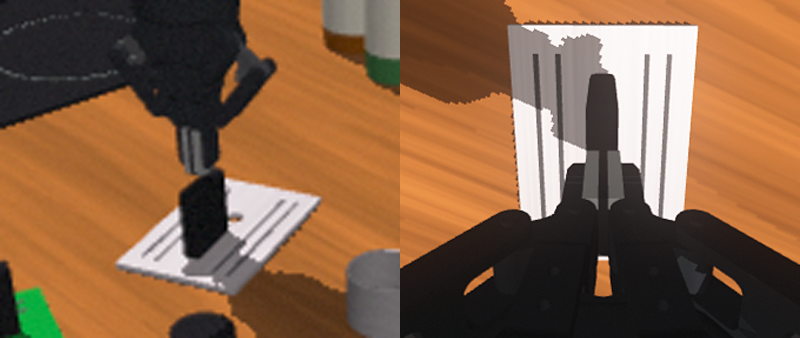

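```bash
python3 - <<'E'
from workcell import bot
from h import *
S=bot.camera("side");W=bot.camera("wrist")
np.set_printoptions(precision=4,suppress=True)
print("TCP in wrist",proj(W,bot.get_obs()["ee_pos"]),"in side",proj(S,bot.get_obs()["ee_pos"]),W["origin"],W["attitude"])
L=[]
for c,u,v in ((S,223.4,181.9),(W,284,257)):
    a=ray(c,u,v,.1);b=ray(c,u,v,0);d=(b-a)/np.linalg.norm(b-a);P=np.eye(3)-np.outer(d,d);L.append((P,P@a))
    print([ray(c,u,v,z) for z in(.03,.05,.06,.07)])
print("tip",np.linalg.solve(L[0][0]+L[1][0],L[0][1]+L[1][1]))
E
```

```text
TCP in wrist [[281.6594 243.3871]] in side [[226.2417 196.4142]] [0.4325 0.139  0.2109] [-17.9374  -0.0601 115.1171]
[array([0.5424, 0.2359, 0.03  ]), array([0.521 , 0.2038, 0.05  ]), array([0.5103, 0.1878, 0.06  ]), array([0.4995, 0.1718, 0.07  ])]
[array([0.5119, 0.1776, 0.03  ]), array([0.5031, 0.1734, 0.05  ]), array([0.4987, 0.1712, 0.06  ]), array([0.4943, 0.1691, 0.07  ])]
tip [0.4951 0.168  0.0722]
```

The fingers shut on nothing. Both views put the real fingertips about 40 mm above the reported TCP, at z ≈ 0.07, just over the bar top. The template hasn't moved. I'll open the gripper, go lower while watching the force, and check again.

Request:
{"method": "arm_command", "body": {
  "increments": [
    [-1,0,0,0,0,0,0],
    [-1,0,0,0,0,0,0],
    [-1,0,0,0,0,0,0],
    [-1,0,0,0,0,0,0],
    [-1,0,0,0,0,0,0],
    [-1,0,0,0,0,0,0]
  ]
}}

```text
time: 7.82
ee_pos: [0.5044, 0.1726, 0.0299]
tcp_rot: [180.0, -0.0, -154.9]
wrist_force: [1.2, 0.4, 0.7]
opening: 0.0851
```

Request:
{"method": "arm_command", "body": {
  "increments": [
    [-1,0,0,0.5,0,0,0],
    [-1,0,0,0.5,0,0,0],
    [-1,0,0,0.5,0,0,0],
    [-1,0,0,0.5,0,0,0]
  ]
}}

```text
time: 8.32
ee_pos: [0.5043, 0.1725, 0.0094]
tcp_rot: [180.0, -0.0, -154.9]
wrist_force: [-0.8, 0.5, 0.8]
opening: 0.0853
```

Request:
{"method": "arm_command", "body": {
  "increments": [
    [-1,0,0,0.4,0,0,0],
    [-1,0,0,0.4,0,0,0],
    [-1,0,0,0.4,0,0,0],
    [-1,0,0,0.3,0,0,0],
    [-1,0,0,0,0,0,0]
  ]
}}

```text
time: 8.95
ee_pos: [0.5043, 0.1725, -0.0054]
tcp_rot: [180.0, -0.0, -154.9]
wrist_force: [-0.8, 0.2, -0.4]
opening: 0.0851
```

Request:
{"method": "arm_command", "body": {
  "increments": [
    [1,0,0,0,0,0,0],
    [1,0,0,0,0,0,0],
    [1,0,0,0,0,0,0],
    [1,0,0,0,0,0,0],
    [1,0,0,0,0,0,0],
    [1,0,0,0,0,0,0]
  ],
  "grip_force": 60
}}

```text
time: 9.7
ee_pos: [0.5045, 0.1726, -0.005]
tcp_rot: [-180.0, 0.0, -154.9]
wrist_force: [-0.1, -0.3, 2.6]
opening: 0.013
```

Request:
{"method": "arm_command", "body": {
  "increments": [
    [1,0,0,-0.5,0,0,0],
    [1,0,0,-1,0,0,0],
    [1,0,0,-1.5,0,0,0],
    [1,0,0,-2,0,0,0],
    [1,0,0,-2,0,0,0],
    [1,0,0,-2,0,0,0],
    [1,0,0,-1,0,0,0],
    [1,0,0,0,0,0,0],
    [1,0,0,0,0,0,0]
  ]
}}

```text
time: 10.82
ee_pos: [0.5041, 0.1725, 0.0942]
tcp_rot: [180.0, -0.1, -154.9]
wrist_force: [0.1, 0.2, -2.3]
opening: 0.013
```

```bash
python3 - <<'E'
from workcell import bot
import cv2,pickle,numpy as np
o=bot.get_obs(); print(o["opening"],o["time"],o["ee_pos"],o["wrist_force"])
from h import proj
out=[];
for n in("side","scene"):
    b=bot.camera(n); pickle.dump(b,open(f"l_{n}.pkl","wb"))
    u,v=proj(b,np.r_[o["ee_pos"][:2],.11])[0].astype(int); x0,y0=u-60,v-60; print(n,x0,y0)
    out.append(cv2.resize(b["color"][y0:y0+120,x0:x0+120,::-1],(400,400),interpolation=cv2.INTER_CUBIC))
cv2.imwrite("pics/l.png",np.hstack(out))
E
```

```text
0.013007383153878452 10.825 [0.50411122 0.17247925 0.09420876] [ 0.06033418  0.24205639 -2.30324627]
side 163 105
scene 299 108
```

View pics/l.png

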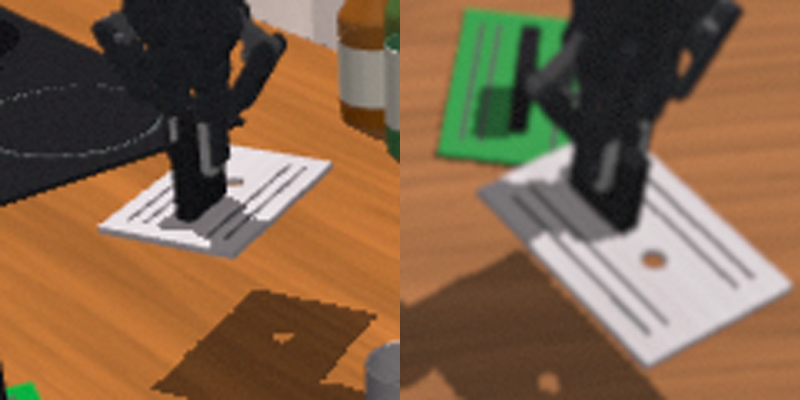

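Request:
{"method": "arm_command", "body": {
  "increments": [
    [1,0,0,-0.5,0,0,8.4],
    [1,0,0,-0.5,0,0,8.4],
    [1,0,0,-0.5,0,0,8.4],
    [1,0,0,0,0,0,8.3],
    [1,0,0,0,0,0,8.3],
    [1,0,0,0,0,0,0],
    [1,-0.3,-1,0,0,0,0],
    [1,-0.7,-2.1,0,0,0,0],
    [1,-1,-3.2,0,0,0,0],
    [1,-1,-3.2,0,0,0,0]
  ]
}}

```text
time: 12.18
ee_pos: [0.5056, 0.0715, 0.1098]
tcp_rot: [-180.0, -0.0, 163.5]
wrist_force: [0.2, -0.2, -1.2]
opening: 0.0132
```

Request:
{"method": "arm_command", "body": {
  "increments": [
    [1,-1,-3.2,0,0,0,0],
    [1,-1,-3.2,0,0,0,0],
    [1,-1,-3.2,0,0,0,0],
    [1,-1,-3.2,0,0,0,0],
    [1,-1,-3.2,0,0,0,0],
    [1,-0.8,-2.6,0,0,0,0],
    [1,-0.5,-1.6,0,0,0,0],
    [1,-0.3,-1,0,0,0,0],
    [1,0,0,0,0,0,0],
    [1,0,0,0,0,0,0]
  ]
}}

```text
time: 13.42
ee_pos: [0.5081, -0.1484, 0.1099]
tcp_rot: [180.0, -0.0, 163.3]
wrist_force: [-0.1, -0.3, -1.1]
opening: 0.0129
```

```bash
cat > d.py <<'E'
from workcell import bot
from h import *
import sys
o=bot.get_obs(); M=R.from_euler("xyz",o["tcp_rot"],degrees=True).as_matrix()
print(o["time"],o["ee_pos"],o["tcp_rot"],o["wrist_force"],o["opening"])
G=np.array([.5507,-.1621]);a=np.radians(-16.7); c,s=np.cos(a),np.sin(a)
w=o["ee_pos"][:2]-G; print("bar local",w@[c,s],w@[-s,c])
t=float(sys.argv[1]); P=np.r_[G+t*np.array([c,s]),float(sys.argv[2])]
print("tool shift cm",M.T@(P-o["ee_pos"])*100)
E
python3 d.py -.0447 .05; python3 - <<'E'
from workcell import bot
import pickle,cv2
c=bot.camera("wrist"); pickle.dump(c,open("w3.pkl","wb"))
cv2.imwrite("pics/w3.png",cv2.resize(c["color"][:,:,::-1],None,fx=1.4,fy=1.4,interpolation=cv2.INTER_CUBIC))
E
```

```text
13.425 [ 0.50810635 -0.14843209  0.10988269] [ 1.79988640e+02 -8.25253379e-03  1.63342091e+02] [-0.12212816 -0.34416139 -1.1497216 ] 0.012929738534240714
bar local -0.044724776363074016 0.0008516980229441696
tool shift cm [-3.27758101e-03 -8.63588459e-02  5.98825163e+00]
```

View pics/w3.png

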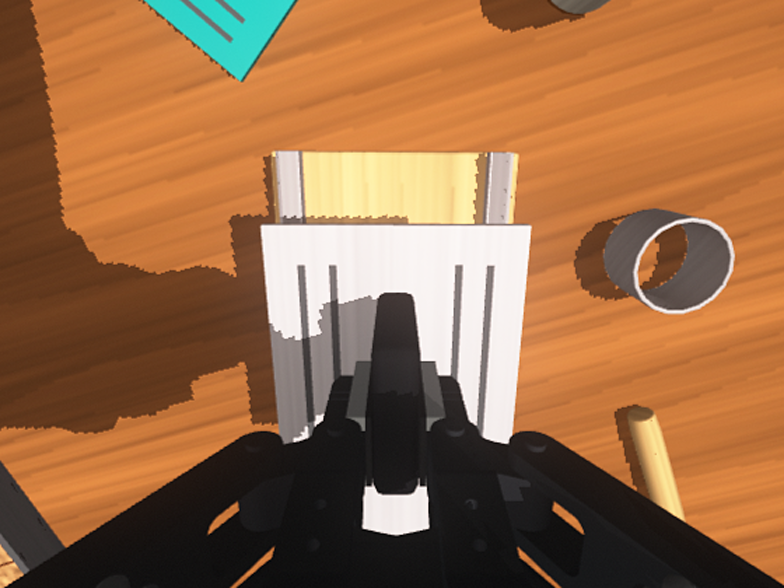

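```bash
python3 - <<'E'
from h import *
import pickle
c=pickle.load(open("w3.pkl","rb")); G=np.array([.5507,-.1621]);a=np.radians(-16.7)
for u,v,z in((261,225,.12),(531,225,.12),(303,152,.02),(477,152,.02),(303,223,.02),(482,223,.02)):
    w=ray(c,u/1.4,v/1.4,z)[:2]-G; print(u,v,w@[np.cos(a),np.sin(a)],w@[-np.sin(a),np.cos(a)])
E
```

```text
261 225 -0.09567300187219713 -0.04885854204989926
531 225 -0.09576058965071825 0.051052861149322004
303 152 -0.12009918317777768 -0.050627344546086105
477 152 -0.12020861530561644 0.0467024814906928
303 223 -0.08035299850007571 -0.053007774193772866
482 223 -0.08044565746251219 0.05183849624481115
```

Request:
{"method": "arm_command", "body": {
  "increments": [
    [1,0,-0.1,0,0,-3.8,0],
    [1,0.1,0,1.5,0,0,0],
    [1,0.1,0,1.5,0,0,0],
    [1,0.1,0,1.5,0,0,0],
    [1,0.1,0,1.5,0,0,0],
    [1,0.08,0,1.2,0,0,0],
    [1,0.05,0,0.8,0,0,0],
    [1,0,0,0,0,0,0],
    [1,0,0,0,0,0,0]
  ]
}}

```text
time: 14.6
ee_pos: [0.5081, -0.1501, 0.0303]
tcp_rot: [180.0, 3.8, 163.3]
wrist_force: [0.3, 0.7, -2.7]
opening: 0.013
```

```bash
python3 d.py -.0447 .018
```

```text
14.6 [ 0.50814518 -0.15012286  0.03026053] [179.99917585   3.84560596 163.2897334 ] [ 0.34689176  0.66869694 -2.65189607] 0.013032086809515876
bar local -0.0442017222439262 -0.0007565985386790527
tool shift cm [0.13195817 0.07563338 1.21995092]
```

Request:
{"method": "arm_command", "body": {
  "increments": [
    [1,0.02,0.05,0.3,0,0,0],
    [1,0.02,0,0.3,0,0,0],
    [1,0.02,0,0.3,0,0,0],
    [1,0,0,0,0,0,0],
    [1,0,0,0,0,0,0]
  ]
}}

```text
time: 15.22
ee_pos: [0.508, -0.1495, 0.0207]
tcp_rot: [180.0, 3.8, 163.3]
wrist_force: [-0.3, -0.6, -1.8]
opening: 0.0126
```

```bash
python3 d.py -.0447 .018; python3 - <<'E'
from workcell import bot
import cv2,numpy as np
b=bot.camera("side")["color"][:,:,::-1]
w=bot.camera("wrist")["color"][:,:,::-1]
z=cv2.resize(b[190:310,265:425],(400,300),interpolation=cv2.INTER_CUBIC)
z2=cv2.resize(w[100:280,160:400],(400,300),interpolation=cv2.INTER_CUBIC)
cv2.imwrite("pics/p.png",np.hstack([z,z2]))
E
```

```text
15.225 [ 0.50796393 -0.14953465  0.02070621] [179.99837118   3.79898671 163.29090686] [-0.26944168 -0.57743478 -1.7502336 ] 0.01262185151527495
bar local -0.04454435286319279 -0.0002452812361613856
tool shift cm [0.03346471 0.02451801 0.26899521]
```

View pics/p.png

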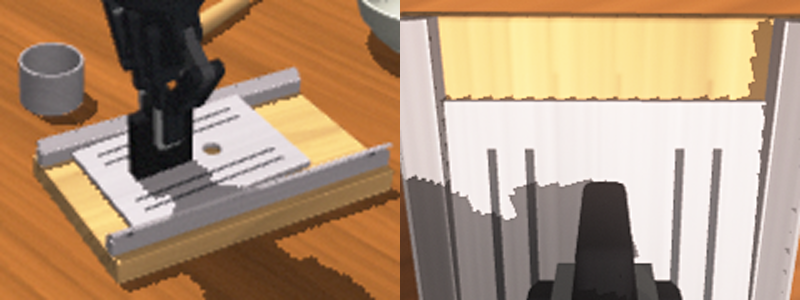

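Request:
{"method": "arm_command", "body": {
  "increments": [
    [1,0.01,0,0.1,0,0,0],
    [1,0,0,0.05,0,0,0],
    [1,0,0,0,0,0,0]
  ]
}}

```text
time: 15.7
ee_pos: [0.5079, -0.1495, 0.0191]
tcp_rot: [-180.0, 3.8, 163.3]
wrist_force: [-0.5, -0.2, -1.8]
opening: 0.0128
```

Request:
{"method": "arm_command", "body": {
  "increments": [
    [1,0,0,0.05,0,0,0],
    [1,0,0,0,0,0,0]
  ]
}}

```text
time: 15.95
ee_pos: [0.508, -0.1495, 0.0187]
tcp_rot: [180.0, 3.8, 163.3]
wrist_force: [-0.8, -0.6, -1.4]
opening: 0.0133
```

Request:
{"method": "arm_command", "body": {
  "increments": [
    [1,0,0,0.05,0,0,0],
    [1,0,0,0,0,0,0]
  ]
}}

```text
time: 16.2
ee_pos: [0.5081, -0.1496, 0.0184]
tcp_rot: [-180.0, 3.8, 163.3]
wrist_force: [0.1, 0.5, -0.6]
opening: 0.013
```

Request:
{"method": "arm_command", "body": {
  "increments": [
    [1,0,0,0.03,0,0,0],
    [1,0,0,0,0,0,0]
  ]
}}

```text
time: 16.45
ee_pos: [0.5082, -0.1496, 0.0183]
tcp_rot: [180.0, 3.8, 163.3]
wrist_force: [-2.5, 0.5, 4.3]
opening: 0.0129
```

Request:
{"method": "arm_command", "body": {
  "increments": [
    [1,0,0,0.03,0,0,0],
    [1,0,0,0,0,0,0]
  ]
}}

```text
time: 16.7
ee_pos: [0.5082, -0.1496, 0.0182]
tcp_rot: [180.0, 3.8, 163.3]
wrist_force: [-3.1, 0.8, 6.9]
opening: 0.0131
```

Request:
{"method": "arm_command", "body": {
  "increments": [
    [1,0,0,-0.03,0,0,0],
    [1,0,0,0,0,0,0],
    [1,0,0,0,0,0,0],
    [0.5,0,0,0,0,0,0],
    [0.3,0,0,0,0,0,0],
    [0,0,0,0,0,0,0],
    [0,0,0,0,0,0,0],
    [0,0,0,0,0,0,0]
  ],
  "grip_force": 20
}}

```text
time: 17.7
ee_pos: [0.5081, -0.1496, 0.0179]
tcp_rot: [180.0, 3.8, 163.3]
wrist_force: [-0.6, -0.3, 0.1]
opening: 0.0427
```

```bash
python3 d.py -.0447 .12; python3 - <<'E'
from workcell import bot
import cv2,numpy as np
b=bot.camera("side")["color"][:,:,::-1]
w=bot.camera("wrist")["color"][:,:,::-1]
z=cv2.resize(b[190:310,265:425],(400,300),interpolation=cv2.INTER_CUBIC)
z2=cv2.resize(w[100:280,160:400],(400,300),interpolation=cv2.INTER_CUBIC)
cv2.imwrite("pics/q.png",np.hstack([z,z2]))
E
```

```text
17.7 [ 0.50806032 -0.14956968  0.01787765] [179.99896574   3.80144541 163.28924651] [-0.63808586 -0.29131994  0.06699239] 0.042657069155906786
bar local -0.04444196687890395 -0.0002511414459976211
tool shift cm [ -0.65131048   0.02529327 -10.19147686]
```

View pics/q.png

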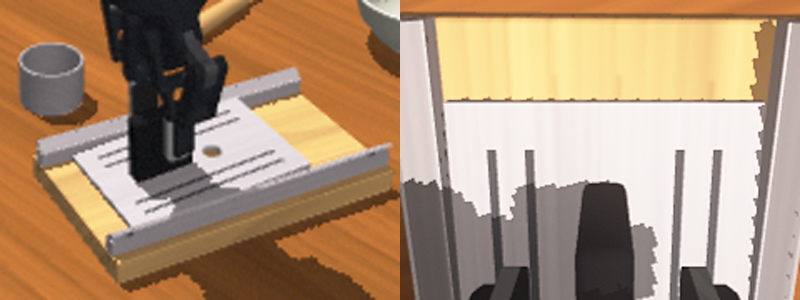

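Request:
{"method": "arm_command", "body": {
  "increments": [
    [-0.2,-0.06,0,-1,0,0,0],
    [-0.2,-0.13,0,-2,0,0,0],
    [-0.2,-0.13,0,-2,0,0,0],
    [-0.2,-0.13,0,-2,0,0,0],
    [0,0,0,0,0,3.8,0],
    [1,1.5,0,0,0,0,0],
    [1,2,0,0,0,0,0],
    [1,2,0,0,0,0,0],
    [1,0,0,0,0,0,0],
    [1,0,0,0,0,0,0]
  ]
}}

```text
time: 19.05
ee_pos: [0.4555, -0.1338, 0.0885]
tcp_rot: [180.0, 0.1, 163.3]
wrist_force: [-0.3, 0.5, 0.1]
opening: 0.0004
```

```bash
python3 d.py -.0995 .005
```

```text
19.05 [ 0.45553627 -0.13379845  0.08852931] [1.79998479e+02 9.05617131e-02 1.63291504e+02] [-0.27108762  0.52684345  0.14874786] 0.00038567355868205386
bar local -0.09928270490295074 -0.00023843840108320573
tool shift cm [0.03493566 0.0236189  8.35288636]
```

Request:
{"method": "arm_command", "body": {
  "increments": [
    [1,0,0.02,1.5,0,0,0],
    [1,0,0,2,0,0,0],
    [1,0,0,2,0,0,0],
    [1,0,0,1.2,0,0,0],
    [1,0,0,0.7,0,0,0],
    [1,0,0,0.5,0,0,0],
    [1,0,0,0.3,0,0,0],
    [1,0,0,0,0,0,0]
  ]
}}

```text
time: 20.05
ee_pos: [0.4554, -0.1336, 0.0062]
tcp_rot: [-180.0, 0.0, 163.3]
wrist_force: [0.3, -0.1, -0.1]
opening: 0.0001
```

Request:
{"method": "arm_command", "body": {
  "increments": [
    [1,-0.4,0,0,0,0,0],
    [1,-0.4,0,0,0,0,0],
    [1,-0.3,0,0,0,0,0],
    [1,-0.2,0,0,0,0,0],
    [1,-0.1,0,0,0,0,0],
    [1,0,0,0,0,0,0]
  ]
}}

```text
time: 20.8
ee_pos: [0.4687, -0.1375, 0.006]
tcp_rot: [-180.0, -0.0, 163.3]
wrist_force: [0.6, 1.1, -0.4]
opening: -0.0001
```

Request:
{"method": "arm_command", "body": {
  "increments": [
    [1,-0.1,0,0,0,0,0],
    [1,-0.1,0,0,0,0,0],
    [1,-0.1,0,0,0,0,0],
    [1,-0.1,0,0,0,0,0]
  ]
}}

```text
time: 21.3
ee_pos: [0.4725, -0.1387, 0.006]
tcp_rot: [-180.0, -0.0, 163.3]
wrist_force: [-2.2, 1.2, 0.8]
opening: 0.0
```

Request:
{"method": "arm_command", "body": {
  "increments": [
    [1,-0.1,0,0,0,0,0],
    [1,-0.1,0,0,0,0,0],
    [1,-0.1,0,0,0,0,0]
  ]
}}

```text
time: 21.68
ee_pos: [0.4755, -0.1396, 0.0061]
tcp_rot: [180.0, 0.0, 163.3]
wrist_force: [-1.4, 0.6, 0.3]
opening: 0.0001
```

Request:
{"method": "arm_command", "body": {
  "increments": [
    [1,-0.1,0,0,0,0,0],
    [1,-0.1,0,0,0,0,0],
    [1,-0.1,0,0,0,0,0],
    [1,-0.1,0,0,0,0,0],
    [1,-0.1,0,0,0,0,0]
  ]
}}

```text
time: 22.3
ee_pos: [0.4803, -0.141, 0.0061]
tcp_rot: [180.0, 0.0, 163.3]
wrist_force: [-1.9, 0.8, 1.2]
opening: -0.0001
```

Request:
{"method": "arm_command", "body": {
  "increments": [
    [1,-0.1,0,0,0,0,0],
    [1,-0.1,0,0,0,0,0],
    [1,-0.1,0,0,0,0,0],
    [1,-0.05,0,0,0,0,0]
  ]
}}

```text
time: 22.8
ee_pos: [0.4838, -0.1421, 0.006]
tcp_rot: [-180.0, 0.0, 163.3]
wrist_force: [0.2, 0.4, -0.1]
opening: -0.0003
```

Request:
{"method": "arm_command", "body": {
  "increments": [
    [1,-0.07,0,0,0,0,0],
    [1,-0.07,0,0,0,0,0],
    [1,-0.06,0,0,0,0,0]
  ]
}}

```text
time: 23.18
ee_pos: [0.4855, -0.1426, 0.006]
tcp_rot: [180.0, 0.0, 163.3]
wrist_force: [-0.6, -1.1, -0.7]
opening: 0.0001
```

The push force has gone, so the plate may have dropped. I'll check with the last picture.

```bash
python3 d.py -.0995 .09; python3 - <<'E'
from workcell import bot
import cv2,numpy as np,pickle
B=bot.camera("side");W=bot.camera("wrist");pickle.dump((B,W),open("f.pkl","wb"))
b=B["color"][:,:,::-1];w=W["color"][:,:,::-1]
z=cv2.resize(b[190:310,265:425],(400,300),interpolation=cv2.INTER_CUBIC)
z2=cv2.resize(w[100:280,160:400],(400,300),interpolation=cv2.INTER_CUBIC)
cv2.imwrite("pics/r.png",np.hstack([z,z2]))
E
```

```text
23.175 [ 0.48548796 -0.14258627  0.00602482] [1.79998450e+02 2.49279205e-04 1.63288655e+02] [-0.62247279 -1.09231176 -0.74614659] 9.666250631928899e-05
bar local -0.06806903692122342 -4.868094959424716e-05
tool shift cm [ 3.14306067e+00  4.47285581e-03 -8.39753203e+00]
```

View pics/r.png

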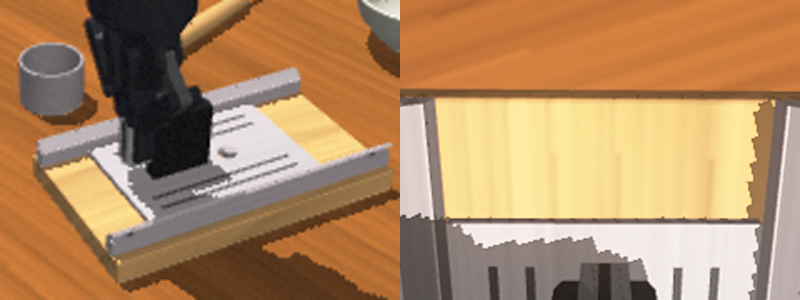

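```bash
python3 - <<'E'
from h import *
import pickle
B,W=pickle.load(open("f.pkl","rb")); G=np.array([.5507,-.1621]);a=np.radians(-16.7);c,s=np.cos(a),np.sin(a)
def loc(C,u,v,z): w=ray(C,u,v,z)[:2]-G; print(u,v,z,w@[c,s],w@[-s,c])
for u in(188.2,376): loc(W,u,232,.025)
loc(B,301.8,250.8,.025);loc(B,356,250.8,.025);loc(B,356,250.8,.031);loc(B,389.8,256,.025);loc(B,389.8,256,.032)
M=np.array([[c,-s],[s,c]])
for x in((.0153,0,.025),(.0153,0,.027)): print(proj(B,np.r_[G+M@x[:2],x[2]]))
# profile of the far template edge vs model: flat (z.025) or raised
for z in (.025,.034):
  for y in (-.03,.0,.03): print(z,y,proj(B,np.r_[G+M@np.array([.0703,y]),z]))
E
```

```text
188.2 232 0.025 -0.08288992129249838 -0.04954872208507587
376 232 0.025 -0.08286331226391873 0.04925810684476468
301.8 250.8 0.025 -0.07921474735583661 0.04747598575662886
356 250.8 0.025 0.014540280774914956 0.0006755063559608288
356 250.8 0.031 0.00960347491681068 -0.005939960217028517
389.8 256 0.025 0.06269701938804635 -0.04188922886763416
389.8 256 0.032 0.056291463869538344 -0.04903633265538921
[[356.52550758 250.88177493]]
[[356.60386626 250.04549062]]
0.025 -0.03 [[389.20200546 251.58660291]]
0.025 0.0 [[379.87039502 243.47559353]]
0.025 0.03 [[371.00801549 235.77243832]]
0.034 -0.03 [[389.73386222 247.80011568]]
0.034 0.0 [[380.33930672 239.74454961]]
0.034 0.03 [[371.41957279 232.09612965]]
```

```bash
python3 - <<'E'
from h import *
import pickle
B,W=pickle.load(open("f.pkl","rb")); G=np.array([.5507,-.1621]);a=np.radians(-16.7);c,s=np.cos(a),np.sin(a);M=np.array([[c,-s],[s,c]])
hsv=cv2.cvtColor(B["color"],cv2.COLOR_RGB2HSV)[:,:,1].astype(np.float32)
def sample(y,z,xs):
    P=np.array([np.r_[G+M@np.array([x,y]),z] for x in xs]); p=proj(B,P).astype(np.float32)
    return cv2.remap(hsv,p[:,0:1],p[:,1:2],cv2.INTER_LINEAR).ravel()
xs=np.arange(.05,.1,.001)
for y in(-.02,0,.02,.03):
    S=sample(y,.025,xs); i=np.where(S>(S.min()+S.max())/2)[0][0]; print("far edge as if z=.025: y",y,"x",round(xs[i],4),S.min(),S.max())
# where edge x would appear if at raised height
for X,z in((.0703,.025),(.0675,.0345)):
    q=proj(B,np.r_[G+M@np.array([X,0]),z])[0]; w=ray(B,*q,.025)[:2]-G; print(X,z,"appears",w@[c,s],w@[-s,c])
W1=cv2.cvtColor(W["color"],cv2.COLOR_RGB2HSV)[:,:,1].astype(int)
print("wrist near-edge rows",[ (u,W1[222:240,u].tolist()) for u in(330,350)])
E
```

```text
far edge as if z=.025: y -0.02 x 0.07 8.21875 118.5
far edge as if z=.025: y 0 x 0.07 8.28125 122.0
far edge as if z=.025: y 0.02 x 0.07 8.125 120.44922
far edge as if z=.025: y 0.03 x 0.071 7.9726562 117.24219
0.0703 0.025 appears 0.07030000000000013 -8.416109921343777e-18
0.0675 0.0345 appears 0.0764434945732476 0.010656176734168585
wrist near-edge rows [(330, [109, 109, 108, 108, 105, 105, 106, 115, 127, 64, 55, 51, 29, 10, 12, 11, 11, 11]), (350, [103, 102, 102, 103, 105, 103, 103, 103, 109, 98, 41, 48, 31, 8, 10, 9, 9, 10])]
```

Request:
{"method": "arm_command", "body": {
  "increments": [
    [1,-0.05,0,0,0,0,0],
    [1,-0.05,0,0,0,0,0],
    [1,0,0,0,0,0,0]
  ]
}}

```text
time: 23.65
ee_pos: [0.4863, -0.1428, 0.006]
tcp_rot: [180.0, -0.0, 163.3]
wrist_force: [-1.4, 0.3, 0.9]
opening: 0.0001
```

Seen from the side, the far edge sits at x ≈ 0.070 for a flat plate. Still resting on the pin, it would show at about 0.076. The near edge is at −0.080, so the plate spans 150 mm, which fits lying flat with the hole at the pin. I'll back off and check from above.

Request:
{"method": "arm_command", "body": {
  "increments": [
    [1,0.3,0,0,0,0,0],
    [1,0.6,0,0,0,0,0],
    [1,0.6,0,0,0,0,0],
    [1,0,0,-2,0,0,0],
    [1,0,0,-4,0,0,0],
    [1,2,0,-5,0,0,0],
    [1,3,0,-5,0,0,0],
    [1,3,0,-4,0,0,0],
    [1,0,0,0,0,0,0],
    [1,0,0,0,0,0,0]
  ]
}}

```text
time: 24.9
ee_pos: [0.3954, -0.1155, 0.2057]
tcp_rot: [180.0, 0.0, 163.3]
wrist_force: [1.2, 0.0, -0.4]
opening: 0.0002
```

```bash
python3 - <<'E'
from workcell import bot
from h import *
G=np.array([.5507,-.1621]);a=np.radians(-16.7);c,s=np.cos(a),np.sin(a);M=np.array([[c,-s],[s,c]])
o=bot.get_obs();print(o["time"],o["ee_pos"],o["wrist_force"])
for n in("side","scene"):
    C=bot.camera(n); H=cv2.cvtColor(C["color"],cv2.COLOR_RGB2HSV); S=H[:,:,1].astype(np.float32)
    for z in(.025,):
      for y in(-.03,0.02,.035):
        xs=np.arange(-.12,.12,.001); P=np.array([np.r_[G+M@np.array([x,y]),z] for x in xs]); p=proj(C,P).astype(np.float32)
        v=cv2.remap(S,p[:,0:1],p[:,1:2],cv2.INTER_LINEAR).ravel(); k=xs[v<60]; print(n,y,"plate from",k.min().round(3),"to",k.max().round(3))
    # hole vicinity: bright/dark map along x and y
    for d in((1,0),(0,1)):
        t=np.arange(-.012,.0121,.002);P=np.array([np.r_[G+M@np.array([.0153+d[0]*q,d[1]*q]),.025] for q in t]);p=proj(C,P).astype(np.float32)
        print(n,d,cv2.remap(H[:,:,2].astype(np.float32),p[:,0:1],p[:,1:2],cv2.INTER_LINEAR).ravel().astype(int))
E
```

```text
24.9 [ 0.39542276 -0.11554084  0.20565451] [ 1.22062129  0.01243954 -0.43533438]
side -0.03 plate from -0.082 to 0.069
side 0.02 plate from -0.083 to 0.069
side 0.035 plate from -0.082 to 0.069
side (1, 0) [224 219 196 112  98 119 145 162 174 195 221 222 224]
side (0, 1) [222 221 219 173 104 124 145 178 201 197 194 207 218]
scene -0.03 plate from -0.081 to 0.07
scene 0.02 plate from -0.081 to 0.07
scene 0.035 plate from -0.081 to 0.07
scene (1, 0) [196 178 155 148 167 180 179 164 154 164 187 200 203]
scene (0, 1) [199 201 189 169 166 175 179 171 159 162 183 201 206]
```

```bash
python3 -c "
from workcell import bot
print(bot.job_done())"
```

```text
the job is handed in; nothing more can be done
None
```

The template is fitted: it lies flat between the fences with the pin through its hole. I let go, backed the arm clear and handed the job in at about 25 s. No verdict came back.

**What I did**
- I gripped the template by its bar and laid it between the fences, tilted 3.8°, with its hole about 16 mm short of the pin. It touched down gently, at about 9 N of contact.
- I let go, then pushed the bar's end slowly with the closed fingers until the hole dropped over the pin. The push readings stayed around 1–3 N.

**Last checks**
- **Flat on the board:** the side and scene cameras look from opposite sides. Both put the plate at about −0.081 to +0.070 m along the guide, which fits a flat plate. If it were still on the pin, the far edge would show about 6 mm off.
- **Hole and pin:** that puts the hole 14–15 mm ahead of the guide's origin, with the pin measured at 15.3 mm. The bright pin top shows inside the dark ring of the hole.

**What disagreed or failed**
- **First grasp missed:** the real fingertips sat about 40 mm above the reported tool point, so the fingers shut above the bar. Nothing moved. I lowered the arm about 35 mm, gripped at the second try and allowed for the offset from then on.
- **Near-edge reading:** my first wrist-camera reading put the hole at 12 mm, too short to have dropped. That was the plate's side face; the top edge gave about 14.7 mm.
- **Not tested:** I did not push on until the pin blocked the plate, so the drop rests on the camera readings.
- **Bystanders:** I did not measure their final positions, but no contact was felt on the way.

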